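# Clamp a heat sink in the bench screw clamp

### The arm

A 6-joint arm with a two-finger parallel gripper is mounted at the origin on the work surface. World frame = base frame: x ahead of the robot, y to its left, z up, the work surface at z = 0. Lengths are in m, angles in rad, forces in N, time in s.
With the tool pointing down it reaches from about 0.35 to 0.775 m from the base axis. Payload 5.5 kg.
Tool frame: the origin (TCP) lies at the very end of the fingers, on their centre line; the grasp point (between the pads) lies 19 mm behind it; z points along the fingers, y is the line along which they close (so a half turn about z gives the same grasp; the last joint's range is limited). The gripper opens to 85 mm and grips with 20 to 120 N. Pads are 22 mm wide; open, the fingers measure 114 mm over their backs; the gripper's body (76 mm by 85 mm) begins 54 mm behind the grasp point. The pads swing forward as they close: fully open they stand 13 mm farther back than shut.
Start: joints at [-1.437, 0.313, 0.046, 1.304, 0, 1.431], TCP at [0.155, -0.554, 0.231] pointing down, gripper open.
Joint ranges: [-2.76, 2.76], [-0.86, 1.69], [-1.03, 1.26], [-2.2, 2.34], [-1.47, 1.5], [-3.14, 3.14]. Speed limits (rad/s): [2.57, 2.57, 3.14, 3.14, 3.14, 3.14].

### API

Orientations are given as a unit quaternion [w, x, y, z].
In Python, from workcell import env, imaging, ticket gives the robot as it stands. The module is installed in compiled form; this text tells all that it offers.
- The arm moves only by the tool apply_moves, never from a script. Its argument "rows" is a list of rows, each an object with "xyz": the shift along the tool's x, y, z in mm, a list of three; "turn": the turn, a rotation vector about the tool's x, y, z in rad, a list of three; "grip": the opening, from 0 (shut) to 1 (fully open). A call has 1 to 12 rows; each row is the pose to reach, as a shift and turn from the pose commanded when the call began, along the tool's axes at that moment; what a row does not reach only later rows make up. A row lasts 1/12 s, in which the tool goes at most 41.7 mm and 7.16 degrees, less where a joint would pass 70% of its speed; a pose out of reach is approached as far as the arm can. A call with a gripper value outside its range is refused whole. The fingers move at their own pace and stop on an object; "force" is the grip in N (left out, the last holds). Time passes only in rows, so rows that repeat a pose let the fingers close. It gives the time, the measured TCP pose, the force, the opening and the grip force at its end, in the units of the state.
- env.get_state(): the state, without advancing time (a new reading comes with each control period).
- imaging.read_camera(name): name is "side" or "top"; returns a dict with "color" (384x512x3 uint8, blue, green, red), "z_map" (384x512 float32, m along the optical axis (not along the pixel's ray), 0 where there is no reading), "camera_matrix" (3x3 intrinsics, pixels), "view" (4x4, takes a point from world to camera coordinates). Camera axes: x right, y down, z forward; pixel columns grow to the right and rows downward; lengths in m; the calibration is good to about 2 mm. A picture is of the moment at which its call begins.
- ticket.hand_in(): hands the job in; it is judged then, once.
The state is a dict: "clock": time; "joint_pos": joint angles; "qvel": joint speeds; "tau": joint torques, N m; "tcp_pos": TCP position; "orientation": TCP orientation; "wrist_force": force on the tool from outside, world axes, zero at the start; "ft_torque": the same for the moment, N m; "finger_gap": finger opening in m; "grip_force": force on a finger pad.
Only numpy, scipy, OpenCV 4.12 (cv2) and the standard library are available. Lean on these libraries where they do the work, as an engineer would, in place of code of your own. Each camera call takes 0.05 s, during which the arm holds its last target. There are 200 camera calls.

### The job

Slide the aluminium heat sink along the bed of the blue screw clamp until it lies flush against both the brass side rail and the brass end stop, so that the power module on it comes under the screw. Then turn the T-handle clockwise (seen from above) until the pad presses on the module and the rising resistance shows that it is clamped firmly, about a third of a turn past first touch, and let go; do not force it much further, because the ceramic cracks. Keep the heat sink flat on the bed and leave the other things on the bench where they are.

Things in the scene. Friction and masses are not known exactly. Their poses are not given: they have to be found in the camera images.
- clamp: Blue bench screw clamp, fixed to the bench. Origin: on the screw's axis at bench level (underside of the bed). x runs along the bed towards the end stop and the blue column, y across the bed AWAY from the side rail, z up. A C-frame: 36 mm wide column at x +62 to +104 mm, overhanging arm (34 mm wide, x -20 to +104 mm, 103 to 133 mm above the bench). All under the arm in front of the stop is open.
- bed_top (a point): Point on the top of the clamp's dark steel bed plate, on the screw's axis, 10 mm above the bench; same axes as the clamp. The bed is 10 mm thick, x from -260 to +110 mm, y from -55 to +85 mm from this point.
- rail_face (a point): Point on the inner face of the brass side rail (clamp x -100, y -35 mm, 20 mm above the bench). The face is the plane y = -35 mm of the clamp; the rail runs along x from -245 to +45 mm, is 12 mm thick and stands 20 mm above the bed.
- stop_face (a point): Middle of the brass end stop's face (clamp x +45, y 0 mm, 21 mm above the bench). The face is the plane x = +45 mm of the clamp, y from -35 to +35 mm, standing 22 mm above the bed.
- nut_top (a point): Top of the brass nut flange (31 mm diameter, on a blue boss of 44 mm diameter) on the screw's axis, 149 mm above the bench: the highest fixed part of the clamp, under the T-handle.
- heatsink: Loose finned aluminium heat sink, 180 mm long (x) by 70 mm wide (y) by 32 mm high, about 0.55 kg, lying on the bed, fins down. Origin: centre of its underside. It starts roughly along the bed, module end (+x) towards the screw, 60 to 110 mm short of the end stop, 14 to 26 mm off the rail, slightly skewed. Home: its origin at x = -45, y = 0 mm of the clamp, axes parallel.
- module_top (a point): Middle of the flat white ceramic top of the power module (62 x 54 x 14 mm, black, copper base) that is bonded on the heat sink, centred 45 mm from the sink's +x end; 46 mm above the sink's underside, 56 mm above the bench. Home is under the screw.
- handle (a joint): Turn of the T-handle, rad, growing clockwise from above, lowering pad and handle 10 mm a turn. First touch on the module at about 10.05. About 0.15 N m turns it freely (2 to 4 N at 42 mm from the axis) and it stays where it is left; past first touch the resistance climbs by 0.1 to 0.2 N m per rad. Firm is about 2.1 rad (a third of a turn) past first touch, 1.5 at least, 3.5 at most.
- handle_hub (a point): Centre of the T-handle's bar, on the screw axis, 197 mm above the bench at joint 0, sinking 10 mm a turn. The vertical steel spindle head here has 25 mm diameter and reaches from 16 mm below to 14 mm above this point. A straight horizontal steel bar of 10 mm diameter goes through it, 112 mm between the centres of its end balls.
- bar_end_a (a point): Centre of the black ball (17 mm diameter) on one end of the T-handle's bar, 56 mm from the hub. The two ends look alike.
- bar_end_b (a point): Centre of the ball on the other end of the bar.
- pad: Steel pressure pad, 34 mm diameter, on the foot of the screw, turning with it. Origin: centre of its underside, 72 mm above the bench at handle 0, sinking 10 mm a turn until it touches the module; then it stays while its disc springs are squeezed (about 26 N per mm of screw travel with all the give). About 90 N on the module is firm, 50 N the least; above 170 N the ceramic cracks.
- spare_module: Loose spare power module, 62 x 54 x 14 mm, on the bench beyond the rail; leave alone. Origin: centre of its underside.
- screwdriver: Loose screwdriver with red handle, 180 mm; leave alone.
- multimeter: Loose yellow hand multimeter, 190 x 88 x 44 mm; leave alone. Origin: centre of its underside.
- board: Loose green circuit board with parts, 150 x 90 x 30 mm; leave alone.
- spool: Loose spool of solder, 60 mm diameter, 48 mm high; leave alone. Origin: centre of its underside.
- mug: Loose blue mug, 80 mm diameter, 92 mm high; leave alone.
- brush: Loose brush with wooden handle, 200 mm; leave alone.
- tray: Loose clear parts tray, 140 x 200 x 40 mm; leave alone.
Mind the look-alikes: they are no part of the job. There is more than one size of the heatsink; the job needs the smaller.

How it is judged:
On the way, in this order (a step that is already met when the one before it is completed fails the run):
1. the heat sink lies flush against the side rail and the end stop, with the clamp not yet tightened (x of heatsink in the frame of clamp between -0.048 and -0.042 m and y of heatsink in the frame of clamp between -0.003 and 0.003 m and angle between the x axis of heatsink and the x axis of clamp, either way round below 0.035 rad and angle between heatsink's own z axis and vertical below 0.04 rad and contact force between pad and heatsink below 5 N), for 0.2 s.
2. the pad clamps the module with more than 50 N (x of heatsink in the frame of clamp between -0.048 and -0.042 m and y of heatsink in the frame of clamp between -0.003 and 0.003 m and angle between the x axis of heatsink and the x axis of clamp, either way round below 0.035 rad and angle between heatsink's own z axis and vertical below 0.04 rad and contact force between pad and heatsink above 50 N), for 0.3 s.
At the end, for the whole second after the job is handed in: The heat sink lies flat and still, within 3 mm and 2 degrees of flush against both the side rail and the end stop; the pad presses its module with 50 to 170 N and the handle stays where it was left (all of step 2 and contact force between pad and heatsink below 170 N and linear speed of heatsink below 0.01 m/s and velocity of joint handle between -0.05 and 0.05 rad/s); the robot touches nothing.
It fails at once if the pad pressed with more than 170 N (the ceramic cracks) (contact force between pad and heatsink above 170 N).
It fails at once if the heat sink was tipped by more than 9 degrees or lifted 15 mm off the bed (angle between heatsink's own z axis and vertical above 0.15 rad or z of heatsink in the frame of clamp above 0.025 m).
It fails at once if another thing on the bench was moved by more than 25 mm (distance of any of spare_module, screwdriver, multimeter, board, spool, mug, brush, tray from where it was at the start of the episode above 0.025 m).
It also fails if it takes over 72 s, if anything falls off the work surface, if the arm or the gripper's body presses on something with over 40 N, if the wrist force passes 120 N, or if a joint passes its speed limit or range.

## Working session

There is one attempt and no reset: what is moved stays moved. The work goes in short steps, Python scripts to look and compute and a tool call to move; the robot and the scene stay as the last step left them, time stands still between calls to the robot, and variables do not carry over. Pictures are saved under pics/ and viewed, at most 12 in all, crops included, and the job is handed in when it is done.

Besides the shell and the picture viewer there is one more tool, called after "Emit:" as name(argument=value, ...) on one line, values as JSON. apply_moves: Moves the arm, as the interface text tells. Its arguments: {"type":"object","properties":{"rows":{"type":"array"},"force":{"type":"number"}},"required":["rows"]}

```bash
mkdir -p pics
cat > h.py <<'E'
import numpy as np, cv2
from workcell import env, imaging, ticket
def grab(n):
    d=imaging.read_camera(n); return d
def world(d):
    K=np.array(d["camera_matrix"]);V=np.array(d["view"]);z=d["z_map"]
    v,u=np.mgrid[:z.shape[0],:z.shape[1]]
    P=np.stack([(u-K[0,2])/K[0,0]*z,(v-K[1,2])/K[1,1]*z,z],-1)
    return (P-V[:3,3])@V[:3,:3]
def ray(d,u,v,h):
    K=np.array(d["camera_matrix"]);V=np.array(d["view"]);R=V[:3,:3];c=-R.T@V[:3,3]
    r=R.T@np.linalg.inv(K)@np.array([u,v,1.]);return c+r*(h-c[2])/r[2]
def proj(d,p):
    K=np.array(d["camera_matrix"]);V=np.array(d["view"]);q=K@(V[:3,:3]@np.array(p)+V[:3,3]);return q[:2]/q[2]
E
python3 - <<'E'
from h import *
for n in("top","side"):
    d=grab(n); cv2.imwrite(f"pics/{n}0.png",d["color"]); V=np.array(d["view"]); print(n,-V[:3,:3].T@V[:3,3],V[2,:3],d["camera_matrix"][0][0])
    np.savez(f"{n}0.npz",**{k:np.array(v) for k,v in d.items()})
print(env.get_state())
E
```

```text
top [0.30010774 0.02061369 1.53572023] [ 0.12473342 -0.01377399 -0.99209468] 452.0275283551483
side [-0.03687288 -1.05943981  1.0576824 ] [ 0.34585791  0.71987776 -0.60179591] 468.26936218763154
{'clock': 0.1, 'joint_pos': array([-1.43666190e+00,  3.13948811e-01,  4.50984368e-02,  1.30362407e+00,
        1.70608858e-05,  1.43118487e+00]), 'qvel': array([ 0.00163121, -0.00189418,  0.00234782, -0.00015388,  0.00082276,
        0.00041422]), 'tau': array([ 3.90771180e-03, -4.81724167e+01,  2.99244833e+01,  1.27048741e-02,
       -1.27400331e-04, -2.25154444e-06]), 'tcp_pos': array([ 0.15537232, -0.55313048,  0.23048707]), 'orientation': array([-8.39032537e-04,  9.90647166e-01,  1.36445918e-01,  1.08281804e-05]), 'wrist_force': array([ 0.40974092,  0.06373695, -0.07199416]), 'ft_torque': array([-0.00069811,  0.01139142, -0.00176627]), 'grip_force': 0.0, 'finger_gap': 0.08535985281282392}
```

View pics/top0.png

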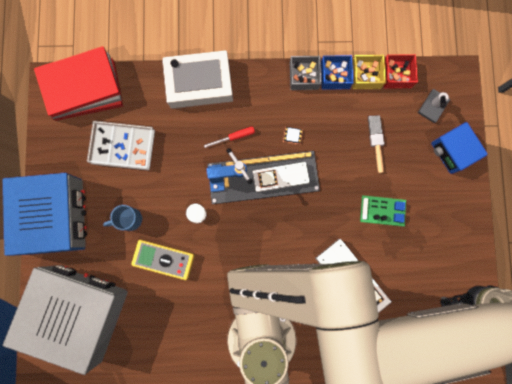

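View pics/side0.png

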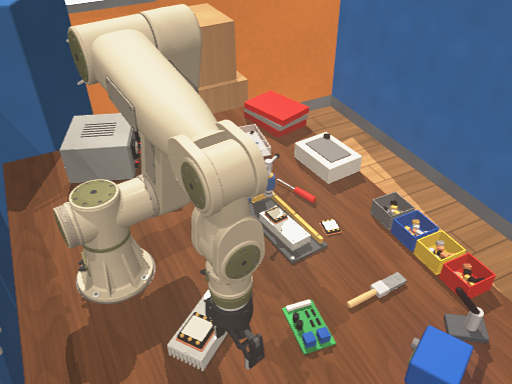

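Top view: the candidates are the sink on the clamp bed (280,178), the larger look-alike sink by the arm (350,265), and the spare module (292,135). By the description, the sink I want is the one on the bed. The clamp column is at about (215,180), the brass rail runs along the far edge at about y=157, and the T-handle is at (237,165). Next I'll check it in a close crop and measure.

Run:
```python
from h import *
d=dict(np.load("top0.npz")); W=world(d); c=d["color"]
cv2.imwrite("pics/crop0.png",cv2.resize(c[135:215,195:330],None,fx=5.9,fy=5.9,interpolation=cv2.INTER_CUBIC))
hsv=cv2.cvtColor(c,cv2.COLOR_BGR2HSV)
roi=np.zeros(c.shape[:2],bool); roi[140:210,200:325]=1
z=W[...,2]
def rect(m,name):
    P=W[m][:,:2].astype(np.float32); r=cv2.minAreaRect(P*1000); print(name,m.sum(),np.round(r[0],1),np.round(r[1],1),round(r[2],2), 'z',np.round(np.median(W[m][:,2]),4))
brass=roi&(hsv[...,0]>15)&(hsv[...,0]<30)&(hsv[...,1]>120)&(hsv[...,2]>120)
rect(brass&(z>.02)&(z<.04),"brass")
rect(roi&(abs(z-.042)<.005)&(hsv[...,1]<60),"sink")
rect(roi&(abs(z-.056)<.005),"module")
rect(roi&(abs(z-.133)<.006),"arm")
rect(roi&(z>.17),"handle")
bed=roi&(abs(z-.01)<.005)&(hsv[...,2]<110)&(hsv[...,1]<90)
rect(bed,"bed")
print(np.histogram(z[roi],bins=np.arange(-.01,.23,.01)))
```

```text
brass 297 [592.6 -22.3] [ 77.  307.3] 19.81 z 0.0298
sink 732 [513.   19.4] [ 81.5 378.2] 13.13 z 0.0415
module 226 [506.9  45.8] [ 81.1 311.7] 14.47 z 0.055
arm 300 [541.6 100.3] [ 36.7 124.1] 4.74 z 0.1327
handle 230 [455.4  34.5] [307.8  50.1] 14.36 z 0.1974
bed 1482 [559.1 -15.6] [183.6 369.8] 6.82 z 0.0097
(array([2229, 3107, 1074,  326,  454,  620,  241,   23,    4,    7,   10,
          7,   22,   68,  253,   51,   12,    0,    3,   12,  119,   51,
          1]), array([-0.01,  0.  ,  0.01,  0.02,  0.03,  0.04,  0.05,  0.06,  0.07,
        0.08,  0.09,  0.1 ,  0.11,  0.12,  0.13,  0.14,  0.15,  0.16,
        0.17,  0.18,  0.19,  0.2 ,  0.21,  0.22]))
```

View pics/crop0.png

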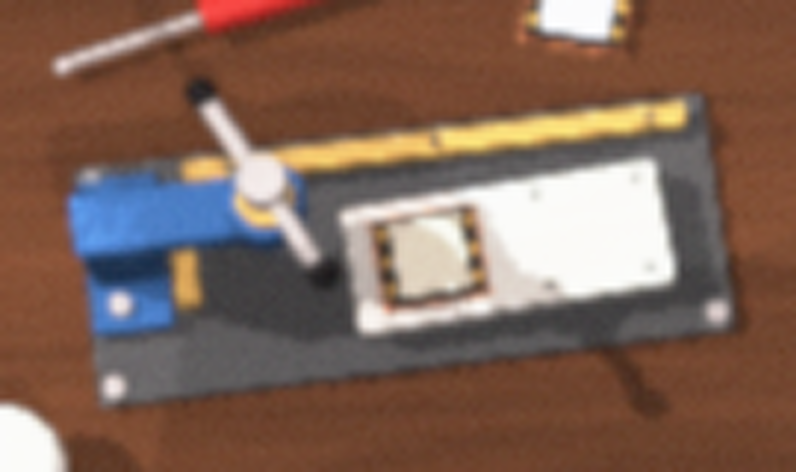

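The crop confirms the small sink on the bed, with its module towards the column. Sink corners in the crop are at (340,212), (655,160), (675,280) and (358,332). The handle balls are at (200,90) and (323,270), and the hub is at about (262,178).

Run:
```python
from h import *
d=dict(np.load("top0.npz"))
f=lambda p,h: ray(d,p[0]/5.9+195-.4,p[1]/5.9+135-.4,h)[:2]*1000
bed=np.array([f(p,.01) for p in[(78,172),(703,94),(735,330),(103,405)]])
print("bed",bed.round(1).tolist(),[np.linalg.norm(bed[i]-bed[i-1]).round(1) for i in range(4)])
# order: (+110,-55),(-260,-55),(-260,85),(110,85)
X=np.array([(110,-55),(-260,-55),(-260,85),(110,85)],float)
def fit(A,B):
    a=A-A.mean(0);b=B-B.mean(0);t=np.arctan2((a[:,0]*b[:,1]-a[:,1]*b[:,0]).sum(),(a*b).sum());R=np.array([[np.cos(t),-np.sin(t)],[np.sin(t),np.cos(t)]]);o=B.mean(0)-R@A.mean(0);print("res",(B-A@R.T-o).round(1).tolist());return t,R,o
t,R,o=fit(X,bed);print("clamp",t,np.degrees(t),o)
sk=np.array([f(p,.042) for p in[(340,212),(655,160),(675,280),(358,332)]])
S=np.array([(90,-35),(-90,-35),(-90,35),(90,35)],float)
t2,R2,o2=fit(S,sk);print("sink",t2-t,o2,"in clamp",R.T@(o2-o))
hub=f((260,178),.211);print("hub",hub)
a=f((200,90),.197);b=f((323,270),.197);print(a,b,np.linalg.norm(a-b),(a+b)/2)
for q in (a,b,hub):print("clampframe",(R.T@(q-o)).round(1))
# arm, boss edges
for p,h in [((183,170),.032),((690,112),.030),((175,300),.032),((72,200),.133)]: print(p,(R.T@(f(p,h)-o)).round(1))
m=np.array([f(p,.056) for p in[(385,218),(472,208),(488,296),(388,303)]]);print("mod",R.T@(m.mean(0)-o))
```

```text
bed [[588.1, 170.6], [627.2, -194.2], [488.0, -207.6], [452.0, 157.3]] [np.float64(136.7), np.float64(366.9), np.float64(139.8), np.float64(366.7)]
res [[-1.6, -2.1], [-0.1, 1.2], [0.0, 2.0], [1.6, -1.1]]
clamp 1.6727195385568845 95.83976986838006 [546.13447438  57.68973864]
res [[-0.6, 0.4], [0.3, -1.5], [0.4, -0.5], [-0.1, 1.6]]
sink 0.04075940576798831 [534.81803619 -75.30430478] in clamp [-131.15243573   24.78943247]
hub [545.29434797  59.28284486]
[594.1655462   89.62002874] [499.88653461  28.5148129 ] 112.34936327925504 [547.02604041  59.06742082]
clampframe [ 26.9 -51. ]
clampframe [-24.3  49. ]
clampframe [1.7 0.7]
(183, 170) [ 46.7 -42.8]
(690, 112) [-246.7  -41.5]
(175, 300) [59.8 31.3]
(72, 200) [103.2 -14.2]
mod [-88.00494824  27.68457526]
```

```bash
cat >> h.py <<'E'
from scipy.spatial.transform import Rotation as Ro
O=np.array([546.5,58.5]); T=np.radians(95.85); C=np.array([[np.cos(T),-np.sin(T)],[np.sin(T),np.cos(T)]])
def status():
    s=env.get_state(); p=s["tcp_pos"]*1000; q=s["orientation"]; R=Ro.from_quat([q[1],q[2],q[3],q[0]]).as_matrix()
    print("t",round(s["clock"],2),"clamp xy",(C.T@(p[:2]-O)).round(1),"z",p[2].round(1),"toolx deg",np.degrees(np.arctan2(R[1,0],R[0,0])).round(2),"F",s["wrist_force"].round(1),"gap",s["finger_gap"]); return p,R
def shift(x,y,z):
    p,R=status(); w=np.append(C@np.array([x,y])+O,z); print((R.T@(w-p)).round(1))
E
python3 -c "
from h import *
shift(-131,95,230)"
```

```text
t 0.1 clamp xy [-568.6  451.4] z 230.5 toolx deg 15.68 F [ 0.4  0.1 -0.1] gap 0.08535985281282392
[ 425.9 -370.3    1.2]
```

Emit:
apply_moves(rows=[{"xyz":[30,-26,0],"turn":[0,0,0.03],"grip":0},{"xyz":[60,-52,0],"turn":[0,0,0.06],"grip":0},{"xyz":[90,-78,0],"turn":[0,0,0.09],"grip":0},{"xyz":[120,-104,0],"turn":[0,0,0.12],"grip":0},{"xyz":[150,-130,0],"turn":[0,0,0.15],"grip":0},{"xyz":[180,-157,0],"turn":[0,0,0.171],"grip":0},{"xyz":[210,-183,0],"turn":[0,0,0.171],"grip":0},{"xyz":[240,-209,0],"turn":[0,0,0.171],"grip":0},{"xyz":[270,-235,0],"turn":[0,0,0.171],"grip":0},{"xyz":[300,-261,0],"turn":[0,0,0.171],"grip":0},{"xyz":[330,-287,0],"turn":[0,0,0.171],"grip":0},{"xyz":[360,-313,0],"turn":[0,0,0.171],"grip":0}], force=40)

```text
clock: 1.1
tcp_pos: [0.4179, -0.153, 0.2312]
orientation: [0.0, 0.999, 0.051, -0.0]
wrist_force: [0.5, -1.1, -0.3]
finger_gap: -0.0002
grip_force: 0.0
```

```bash
python3 -c "
from h import *
shift(-131,95,20)"
```

```text
t 1.1 clamp xy [-197.3  149.5] z 231.2 toolx deg 5.88 F [ 0.5 -1.1 -0.3] gap -0.00023740587229884562
[ 54.6 -66.2 211.1]
```

Emit:
apply_moves(rows=[{"xyz":[18,-22,20],"turn":[0,0,0],"grip":0},{"xyz":[36,-44,50],"turn":[0,0,0],"grip":0},{"xyz":[55,-67,80],"turn":[0,0,0],"grip":0},{"xyz":[55,-67,115],"turn":[0,0,0],"grip":0},{"xyz":[55,-67,145],"turn":[0,0,0],"grip":0},{"xyz":[55,-67,165],"turn":[0,0,0],"grip":0},{"xyz":[55,-67,180],"turn":[0,0,0],"grip":0},{"xyz":[55,-67,190],"turn":[0,0,0],"grip":0},{"xyz":[55,-67,190],"turn":[0,0,0],"grip":0}])

```text
clock: 1.85
tcp_pos: [0.463, -0.0818, 0.0387]
orientation: [-0.001, 0.999, 0.051, -0.002]
wrist_force: [0.3, 1.1, -0.3]
finger_gap: 0.0001
grip_force: 0.0
```

Run:
```python
from h import *
status()
d=grab("top"); c=d["color"]; cv2.imwrite("pics/t1.png",cv2.resize(c[135:235,195:330],None,fx=5.9,fy=5.9,interpolation=cv2.INTER_CUBIC))
```

```text
t 1.85 clamp xy [-131.    97.3] z 38.7 toolx deg 5.9 F [ 0.3  1.1 -0.3] gap 5.9743205671811735e-05
```

View pics/t1.png

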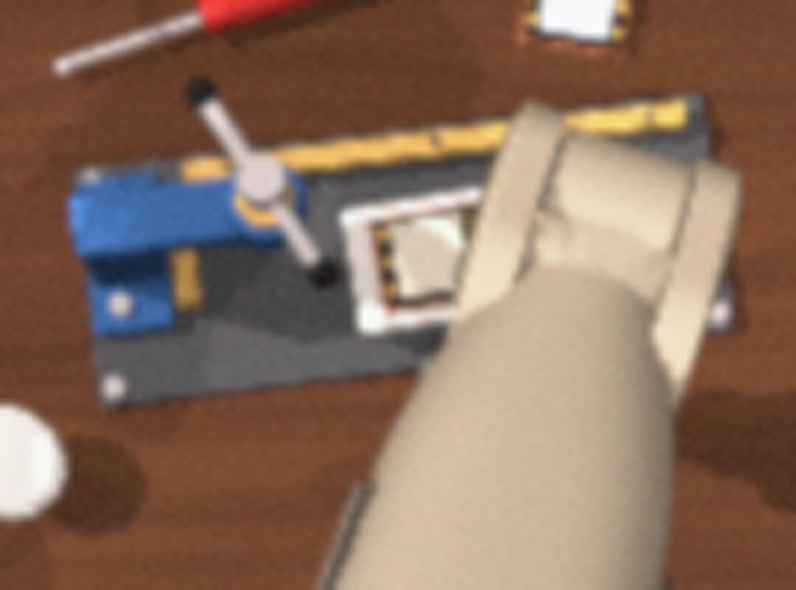

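The arm hides the finger, and the sink hasn't moved (its near corners are still at (340,212) and (358,332)). Now I'll lower to bed level and push towards the rail.

Emit:
apply_moves(rows=[{"xyz":[0,0,9],"turn":[0,0,0],"grip":0},{"xyz":[6,0,17],"turn":[0,0,0],"grip":0},{"xyz":[12,0,17],"turn":[0,0,0],"grip":0},{"xyz":[17,0,17],"turn":[0,0,0],"grip":0},{"xyz":[21,0,17],"turn":[0,0,0],"grip":0},{"xyz":[25,0,17],"turn":[0,0,0],"grip":0},{"xyz":[29,0,17],"turn":[0,0,0],"grip":0},{"xyz":[33,0,17],"turn":[0,0,0],"grip":0},{"xyz":[36,0,17],"turn":[0,0,0],"grip":0},{"xyz":[39,0,17],"turn":[0,0,0],"grip":0},{"xyz":[42,0,17],"turn":[0,0,0],"grip":0},{"xyz":[44,0,17],"turn":[0,0,0],"grip":0}])

```text
clock: 2.9
tcp_pos: [0.5092, -0.0781, 0.0243]
orientation: [-0.0, 0.999, 0.051, -0.0]
wrist_force: [-4.4, 0.3, 2.9]
finger_gap: -0.0003
grip_force: 2.2
```

```bash
python3 -c "
from h import *
status()"
```

```text
t 2.9 clamp xy [-132.1   51. ] z 24.3 toolx deg 5.89 F [-4.4  0.3  2.9] gap -0.0002948927015818145
```

Emit:
apply_moves(rows=[{"xyz":[2,0,1],"turn":[0,0,0],"grip":0},{"xyz":[4,0,2],"turn":[0,0,0],"grip":0},{"xyz":[5,0,2],"turn":[0,0,0],"grip":0},{"xyz":[5,0,2],"turn":[0,0,0],"grip":0}])

```text
clock: 3.23
tcp_pos: [0.5136, -0.0775, 0.022]
orientation: [-0.0, 0.999, 0.051, -0.001]
wrist_force: [-4.8, 0.0, 2.9]
finger_gap: 0.0001
grip_force: 2.5
```

Emit:
apply_moves(rows=[{"xyz":[1,0,0],"turn":[0,0,0],"grip":0},{"xyz":[2,0,0],"turn":[0,0,0],"grip":0},{"xyz":[3,0,0],"turn":[0,0,0],"grip":0},{"xyz":[3,0,0],"turn":[0,0,0],"grip":0}])

```text
clock: 3.57
tcp_pos: [0.5152, -0.0767, 0.0218]
orientation: [-0.001, 0.999, 0.051, -0.002]
wrist_force: [-8.1, 0.3, 6.2]
finger_gap: 0.0
grip_force: 4.0
```

Emit:
apply_moves(rows=[{"xyz":[1,0,0],"turn":[0,0,0],"grip":0},{"xyz":[2,0,0],"turn":[0,0,0],"grip":0},{"xyz":[3,0,0],"turn":[0,0,0],"grip":0},{"xyz":[3,0,0],"turn":[0,0,0],"grip":0}])

```text
clock: 3.9
tcp_pos: [0.5152, -0.0767, 0.0215]
orientation: [-0.0, 0.999, 0.051, -0.004]
wrist_force: [-15.6, -2.0, 10.8]
finger_gap: 0.0002
grip_force: 7.8
```

```bash
python3 -c "
from h import *
status()"
```

```text
t 3.9 clamp xy [-131.3   44.9] z 21.5 toolx deg 5.85 F [-15.6  -2.   10.8] gap 0.00022448511290251984
```

Emit:
apply_moves(rows=[{"xyz":[-10,0,0],"turn":[0,0,0],"grip":0},{"xyz":[-22,0,0],"turn":[0,0,0],"grip":0},{"xyz":[-22,25,0],"turn":[0,0,0],"grip":0},{"xyz":[-22,55,0],"turn":[0,0,0],"grip":0},{"xyz":[-22,85,0],"turn":[0,0,0],"grip":0},{"xyz":[-22,110,0],"turn":[0,0,0],"grip":0},{"xyz":[-22,124,0],"turn":[0,0,0],"grip":0},{"xyz":[-5,124,0],"turn":[0,0,0],"grip":0},{"xyz":[15,124,0],"turn":[0,0,0],"grip":0},{"xyz":[32,124,0],"turn":[0,0,0],"grip":0},{"xyz":[40,124,0],"turn":[0,0,0],"grip":0},{"xyz":[40,124,0],"turn":[0,0,0],"grip":0}])

```text
clock: 4.9
tcp_pos: [0.5747, -0.1961, 0.0223]
orientation: [0.0, 0.999, 0.052, 0.001]
wrist_force: [0.1, 0.5, -0.7]
finger_gap: 0.0005
grip_force: 0.0
```

```bash
python3 -c "
from h import *
status()"
```

```text
t 4.9 clamp xy [-256.2   -2.1] z 22.3 toolx deg 5.97 F [ 0.1  0.5 -0.7] gap 0.0004711465700070679
```

Emit:
apply_moves(rows=[{"xyz":[0,-8,0],"turn":[0,0,0],"grip":0},{"xyz":[0,-15,0],"turn":[0,0,0],"grip":0},{"xyz":[0,-20,0],"turn":[0,0,0],"grip":0},{"xyz":[0,-26,0],"turn":[0,0,0],"grip":0},{"xyz":[0,-33,0],"turn":[0,0,0],"grip":0},{"xyz":[0,-41,0],"turn":[0,0,0],"grip":0},{"xyz":[0,-49,0],"turn":[0,0,0],"grip":0},{"xyz":[0,-57,0],"turn":[0,0,0],"grip":0},{"xyz":[0,-65,0],"turn":[0,0,0],"grip":0},{"xyz":[0,-73,0],"turn":[0,0,0],"grip":0},{"xyz":[0,-79,0],"turn":[0,0,0],"grip":0},{"xyz":[0,-84,0],"turn":[0,0,0],"grip":0}])

```text
clock: 5.9
tcp_pos: [0.5633, -0.1119, 0.0223]
orientation: [0.0, 0.999, 0.052, -0.0]
wrist_force: [-2.8, -5.1, 0.1]
finger_gap: -0.0001
grip_force: 2.3
```

Run:
```python
from h import *
status()
d=grab("top"); c=d["color"]; cv2.imwrite("pics/t2.png",cv2.resize(c[135:235,195:330],None,fx=5.9,fy=5.9,interpolation=cv2.INTER_CUBIC))
```

```text
t 5.9 clamp xy [-171.3    0.6] z 22.3 toolx deg 5.91 F [-2.8 -5.1  0.1] gap -9.043125879473978e-05
```

View pics/t2.png

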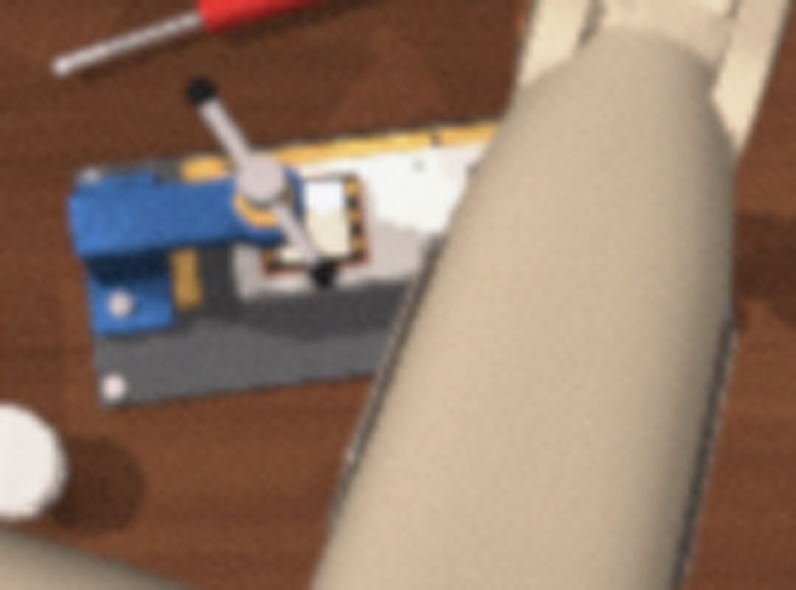

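The sink is sliding along the rail; its front edge is at (237,265), with about 40 px left to the stop at (197,275). I'll continue slowly.

Emit:
apply_moves(rows=[{"xyz":[0,-4,0],"turn":[0,0,0],"grip":0},{"xyz":[0,-8,0],"turn":[0,0,0],"grip":0},{"xyz":[0,-12,0],"turn":[0,0,0],"grip":0},{"xyz":[0,-15,0],"turn":[0,0,0],"grip":0},{"xyz":[0,-17,0],"turn":[0,0,0],"grip":0},{"xyz":[0,-19,0],"turn":[0,0,0],"grip":0},{"xyz":[0,-19,0],"turn":[0,0,0],"grip":0}])

```text
clock: 6.53
tcp_pos: [0.5619, -0.0934, 0.0224]
orientation: [-0.0, 0.999, 0.051, 0.0]
wrist_force: [-1.9, -2.7, -0.1]
finger_gap: 0.0003
grip_force: 1.2
```

Emit:
apply_moves(rows=[{"xyz":[0,-2,0],"turn":[0,0,0],"grip":0},{"xyz":[0,-4,0],"turn":[0,0,0],"grip":0},{"xyz":[0,-5,0],"turn":[0,0,0],"grip":0},{"xyz":[0,-6,0],"turn":[0,0,0],"grip":0},{"xyz":[0,-6,0],"turn":[0,0,0],"grip":0}])

```text
clock: 6.95
tcp_pos: [0.5615, -0.089, 0.0224]
orientation: [0.001, 0.999, 0.051, 0.0]
wrist_force: [-2.6, -7.3, -0.8]
finger_gap: -0.0001
grip_force: 3.9
```

Emit:
apply_moves(rows=[{"xyz":[0,-2,0],"turn":[0,0,0],"grip":0},{"xyz":[0,-4,0],"turn":[0,0,0],"grip":0},{"xyz":[0,-4,0],"turn":[0,0,0],"grip":0},{"xyz":[0,-4,0],"turn":[0,0,0],"grip":0}])

```text
clock: 7.28
tcp_pos: [0.5615, -0.0888, 0.0226]
orientation: [0.005, 0.999, 0.05, -0.0]
wrist_force: [-2.9, -19.8, -1.5]
finger_gap: -0.0002
grip_force: 9.5
```

```bash
python3 -c "
from h import *
status()"
```

```text
t 7.28 clamp xy [-1.481e+02  1.000e-01] z 22.6 toolx deg 5.7 F [ -2.9 -19.8  -1.5] gap -0.00016867016718634986
```

Emit:
apply_moves(rows=[{"xyz":[0,15,0],"turn":[0,0,0],"grip":0},{"xyz":[0,32,0],"turn":[0,0,0],"grip":0},{"xyz":[-20,32,0],"turn":[0,0,0],"grip":0},{"xyz":[-45,32,0],"turn":[0,0,0],"grip":0},{"xyz":[-65,32,0],"turn":[0,0,0],"grip":0},{"xyz":[-65,10,0],"turn":[0,0,0],"grip":0},{"xyz":[-65,-20,0],"turn":[0,0,0],"grip":0},{"xyz":[-65,-45,0],"turn":[0,0,0],"grip":0},{"xyz":[-60,-47,0],"turn":[0,0,0],"grip":0},{"xyz":[-54,-47,0],"turn":[0,0,0],"grip":0},{"xyz":[-49,-47,0],"turn":[0,0,0],"grip":0},{"xyz":[-46,-47,0],"turn":[0,0,0],"grip":0}])

```text
clock: 8.28
tcp_pos: [0.5117, -0.0423, 0.0225]
orientation: [0.0, 0.999, 0.051, 0.0]
wrist_force: [-6.6, 0.5, 3.5]
finger_gap: -0.0
grip_force: 2.8
```

Emit:
apply_moves(rows=[{"xyz":[1,0,0],"turn":[0,0,0],"grip":0},{"xyz":[2,0,0],"turn":[0,0,0],"grip":0},{"xyz":[3,0,0],"turn":[0,0,0],"grip":0},{"xyz":[3,0,0],"turn":[0,0,0],"grip":0}])

```text
clock: 8.62
tcp_pos: [0.5116, -0.0422, 0.0218]
orientation: [0.0, 0.999, 0.051, -0.002]
wrist_force: [-5.3, -2.6, 3.8]
finger_gap: 0.0
grip_force: 2.8
```

```bash
python3 -c "
from h import *
status()"
```

```text
t 8.62 clamp xy [-96.6  45. ] z 21.8 toolx deg 5.81 F [-5.3 -2.6  3.8] gap 2.8546976473850984e-06
```

Emit:
apply_moves(rows=[{"xyz":[2,0,0],"turn":[0,0,0],"grip":0},{"xyz":[4,0,0],"turn":[0,0,0],"grip":0},{"xyz":[5,0,0],"turn":[0,0,0],"grip":0},{"xyz":[5,0,0],"turn":[0,0,0],"grip":0}])

```text
clock: 8.95
tcp_pos: [0.5115, -0.0419, 0.0212]
orientation: [0.001, 0.999, 0.05, -0.006]
wrist_force: [-16.5, -4.2, 12.5]
finger_gap: -0.0001
grip_force: 8.8
```

Emit:
apply_moves(rows=[{"xyz":[-15,0,0],"turn":[0,0,0],"grip":0},{"xyz":[-40,10,0],"turn":[0,0,0],"grip":0},{"xyz":[-70,25,-15],"turn":[0,0,0],"grip":0},{"xyz":[-90,45,-40],"turn":[0,0,0],"grip":0},{"xyz":[-100,65,-70],"turn":[0,0,0],"grip":0},{"xyz":[-100,85,-105],"turn":[0,0,0],"grip":0},{"xyz":[-100,105,-140],"turn":[0,0,0],"grip":0},{"xyz":[-100,125,-175],"turn":[0,0,0],"grip":0},{"xyz":[-100,145,-205],"turn":[0,0,0],"grip":0},{"xyz":[-100,160,-220],"turn":[0,0,0],"grip":0},{"xyz":[-100,160,-223],"turn":[0,0,0],"grip":0}])

```text
clock: 9.87
tcp_pos: [0.4376, -0.2148, 0.249]
orientation: [0.003, 0.999, 0.05, 0.003]
wrist_force: [-0.5, -0.2, 0.6]
finger_gap: 0.0001
grip_force: 0.0
```

Run:
```python
from h import *
status()
d=grab("top"); c=d["color"]; np.savez("top3.npz",**{k:np.array(v) for k,v in d.items()})
cv2.imwrite("pics/t3.png",cv2.resize(c[135:215,195:330],None,fx=5.9,fy=5.9,interpolation=cv2.INTER_CUBIC))
```

```text
t 9.87 clamp xy [-260.8  136.2] z 249.0 toolx deg 5.69 F [-0.5 -0.2  0.6] gap 5.339735980459646e-05
```

View pics/t3.png

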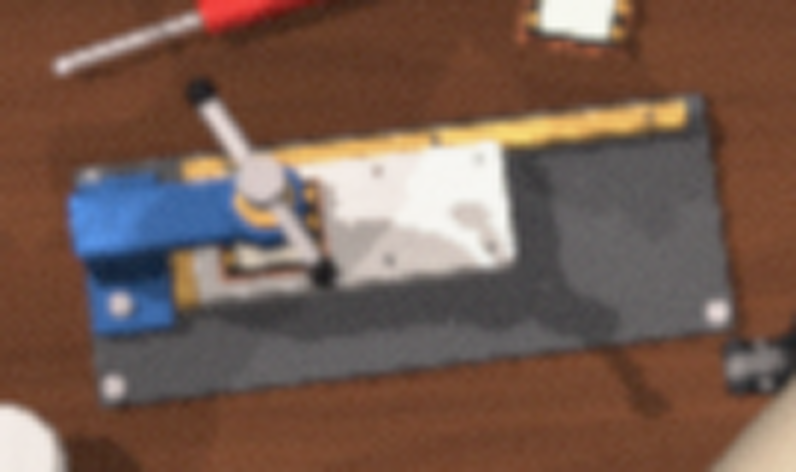

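The sink is against the stop at about (195,280) and along the rail, with its back corners at (500,143) and (515,262). Next I'll check the pose numerically and plan the approach to the handle.

```bash
cat >> h.py <<'E'
AX=np.array([1.4,-.8])
def fp(deg,r=43): return AX+r*np.array([np.cos(np.radians(deg)),np.sin(np.radians(deg))])
E
python3 - <<'E'
from h import *
d=dict(np.load("top3.npz"))
f=lambda p,h: C.T@(ray(d,p[0]/5.9+195-.4,p[1]/5.9+135-.4,h)[:2]*1000-O)
for p in [(500,143),(515,262),(195,303)]: print((f(p,.042)-AX).round(1))
shift(*fp(160),249)
E
```

```text
[-136.9  -33.2]
[-136.5   35.8]
[46.1 37. ]
t 9.92 clamp xy [-258.8  136.9] z 247.5 toolx deg 5.72 F [-0.2 -0.1 -0.5] gap -2.0379748522659737e-05
[ 122.5 -220.    -1.7]
```

Emit:
apply_moves(rows=[{"xyz":[15,-27,0],"turn":[0,0,0],"grip":0},{"xyz":[30,-54,0],"turn":[0,0,0],"grip":0},{"xyz":[45,-81,0],"turn":[0,0,0],"grip":0},{"xyz":[60,-108,0],"turn":[0,0,0],"grip":0},{"xyz":[75,-135,0],"turn":[0,0,0],"grip":0},{"xyz":[90,-162,0],"turn":[0,0,0],"grip":0},{"xyz":[105,-189,0],"turn":[0,0,0],"grip":0},{"xyz":[117,-210,0],"turn":[0,0,0],"grip":0},{"xyz":[122,-220,0],"turn":[0,0,0],"grip":0},{"xyz":[122,-220,0],"turn":[0,0,0],"grip":0}])

```text
clock: 10.75
tcp_pos: [0.5335, 0.0236, 0.2436]
orientation: [-0.001, 0.999, 0.053, -0.001]
wrist_force: [-0.9, -0.6, 0.2]
finger_gap: -0.0002
grip_force: 0.0
```

```bash
python3 -c "
from h import *
shift(*fp(160),168)"
```

```text
t 10.75 clamp xy [-33.4  16.5] z 243.6 toolx deg 6.11 F [-0.9 -0.6  0.2] gap -0.0001536706611005213
[ 2.7  5.7 75.6]
```

Emit:
apply_moves(rows=[{"xyz":[0,0,0],"turn":[0,0,0],"grip":0},{"xyz":[0,0,0],"turn":[0,0,0],"grip":0},{"xyz":[0,2,20],"turn":[0,0,0],"grip":0},{"xyz":[0,2,40],"turn":[0,0,0],"grip":0},{"xyz":[0,2,60],"turn":[0,0,0],"grip":0},{"xyz":[0,2,72],"turn":[0,0,0],"grip":0},{"xyz":[0,2,76],"turn":[0,0,0],"grip":0},{"xyz":[0,2,76],"turn":[0,0,0],"grip":0},{"xyz":[0,2,76],"turn":[0,0,0],"grip":0}])

```text
clock: 11.5
tcp_pos: [0.5342, 0.0181, 0.1698]
orientation: [0.0, 0.999, 0.051, 0.0]
wrist_force: [0.6, -0.3, 0.1]
finger_gap: -0.0003
grip_force: 0.0
```

```bash
cat >> h.py <<'E'
def arc(a0,a1,n,cur=None,r=43,z=168):
    p,R=status(); 
    for a in np.linspace(a0,a1,n+1)[1:]:
        w=np.append(C@fp(a,r)+O,z); s=R.T@(w-p); print(round(a),[round(float(v)) for v in s])
E
python3 -c "
from h import *
p,R=status(); v=C.T@(p[:2]-O)-AX; print(np.degrees(np.arctan2(v[1],v[0])),np.hypot(*v))
arc(160,16,12)"
```

```text
t 11.5 clamp xy [-38.9  16.3] z 169.8 toolx deg 5.81 F [ 0.6 -0.3  0.1] gap -0.000264566618433428
157.01147955173778 43.81107411775323
t 11.5 clamp xy [-38.9  16.3] z 169.8 toolx deg 5.81 F [ 0.6 -0.3  0.1] gap -0.000264566618433428
148 [-6, -4, 2]
136 [-13, -9, 2]
124 [-19, -16, 2]
112 [-23, -24, 2]
100 [-25, -33, 2]
88 [-26, -42, 2]
76 [-25, -51, 2]
64 [-22, -59, 2]
52 [-17, -67, 2]
40 [-11, -73, 2]
28 [-3, -78, 2]
16 [5, -82, 2]
```

Emit:
apply_moves(rows=[{"xyz":[-6,-4,1],"turn":[0,0,0],"grip":0},{"xyz":[-13,-9,2],"turn":[0,0,0],"grip":0},{"xyz":[-19,-16,2],"turn":[0,0,0],"grip":0},{"xyz":[-23,-24,2],"turn":[0,0,0],"grip":0},{"xyz":[-25,-33,2],"turn":[0,0,0],"grip":0},{"xyz":[-26,-42,2],"turn":[0,0,0],"grip":0},{"xyz":[-25,-51,2],"turn":[0,0,0],"grip":0},{"xyz":[-22,-59,2],"turn":[0,0,0],"grip":0},{"xyz":[-17,-67,2],"turn":[0,0,0],"grip":0},{"xyz":[-11,-73,2],"turn":[0,0,0],"grip":0},{"xyz":[-3,-78,2],"turn":[0,0,0],"grip":0},{"xyz":[5,-82,2],"turn":[0,0,0],"grip":0}])

```text
clock: 12.5
tcp_pos: [0.5298, 0.102, 0.1667]
orientation: [0.0, 0.999, 0.052, -0.001]
wrist_force: [-3.5, -5.2, -1.3]
finger_gap: 0.0
grip_force: 2.8
```

```bash
python3 -c "
from h import *
p,R=status(); v=C.T@(p[:2]-O)-AX; print(np.degrees(np.arctan2(v[1],v[0])),np.hypot(*v))
arc(16,-128,12)
d=grab('top'); c=d['color']; cv2.imwrite('pics/t4.png',cv2.resize(c[135:235,195:330],None,fx=5.9,fy=5.9,interpolation=cv2.INTER_CUBIC))
"
```

```text
t 12.5 clamp xy [45.  12.2] z 166.7 toolx deg 5.93 F [-3.5 -5.2 -1.3] gap 7.520426728085313e-06
16.591871614153035 45.460482794161145
t 12.5 clamp xy [45.  12.2] z 166.7 toolx deg 5.93 F [-3.5 -5.2 -1.3] gap 7.520426728085313e-06
4 [10, 1, -1]
-8 [19, 1, -1]
-20 [28, 3, -1]
-32 [36, 7, -1]
-44 [43, 13, -1]
-56 [49, 20, -1]
-68 [53, 28, -1]
-80 [55, 36, -1]
-92 [56, 45, -1]
-104 [55, 54, -1]
-116 [52, 62, -1]
-128 [47, 70, -1]
```

View pics/t4.png

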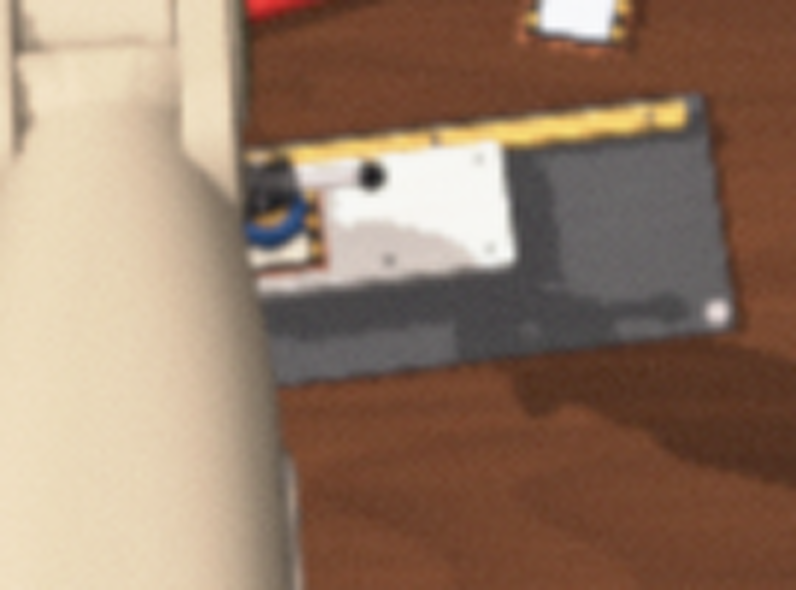

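The handle turns: one ball is now at (370,176), so the bar is at about -8° in the clamp frame, roughly 124° turned, with the finger trailing by about 24°. I'll continue around.

Emit:
apply_moves(rows=[{"xyz":[10,1,0],"turn":[0,0,0],"grip":0},{"xyz":[19,1,0],"turn":[0,0,0],"grip":0},{"xyz":[28,3,0],"turn":[0,0,0],"grip":0},{"xyz":[36,7,0],"turn":[0,0,0],"grip":0},{"xyz":[43,13,0],"turn":[0,0,0],"grip":0},{"xyz":[49,20,0],"turn":[0,0,0],"grip":0},{"xyz":[53,28,0],"turn":[0,0,0],"grip":0},{"xyz":[55,36,0],"turn":[0,0,0],"grip":0},{"xyz":[56,45,0],"turn":[0,0,0],"grip":0},{"xyz":[55,54,0],"turn":[0,0,0],"grip":0},{"xyz":[52,62,0],"turn":[0,0,0],"grip":0},{"xyz":[47,70,0],"turn":[0,0,0],"grip":0}])

```text
clock: 13.55
tcp_pos: [0.5855, 0.0354, 0.1676]
orientation: [-0.0, 0.999, 0.051, 0.001]
wrist_force: [-0.7, 5.4, -1.6]
finger_gap: 0.0
grip_force: 3.1
```

```bash
python3 -c "
from h import *
p,R=status(); v=C.T@(p[:2]-O)-AX; print(np.degrees(np.arctan2(v[1],v[0])),np.hypot(*v))
arc(-128,-272,12)"
```

```text
t 13.55 clamp xy [-27.  -36.4] z 167.6 toolx deg 5.88 F [-0.7  5.4 -1.6] gap 1.2063840158571988e-05
-128.56481769315414 45.529507896044905
t 13.55 clamp xy [-27.  -36.4] z 167.6 toolx deg 5.88 F [-0.7  5.4 -1.6] gap 1.2063840158571988e-05
-140 [-8, 5, 0]
-152 [-15, 10, 0]
-164 [-24, 13, 0]
-176 [-33, 14, -1]
-188 [-42, 14, -1]
-200 [-50, 12, -1]
-212 [-58, 8, -1]
-224 [-65, 3, -1]
-236 [-71, -4, -1]
-248 [-75, -12, -1]
-260 [-78, -21, -1]
-272 [-79, -30, -1]
```

Emit:
apply_moves(rows=[{"xyz":[-8,5,0],"turn":[0,0,0],"grip":0},{"xyz":[-15,10,0],"turn":[0,0,0],"grip":0},{"xyz":[-24,13,0],"turn":[0,0,0],"grip":0},{"xyz":[-33,14,0],"turn":[0,0,0],"grip":0},{"xyz":[-42,14,0],"turn":[0,0,0],"grip":0},{"xyz":[-50,12,0],"turn":[0,0,0],"grip":0},{"xyz":[-58,8,0],"turn":[0,0,0],"grip":0},{"xyz":[-65,3,0],"turn":[0,0,0],"grip":0},{"xyz":[-71,-4,0],"turn":[0,0,0],"grip":0},{"xyz":[-75,-12,0],"turn":[0,0,0],"grip":0},{"xyz":[-78,-21,0],"turn":[0,0,0],"grip":0},{"xyz":[-79,-30,0],"turn":[0,0,0],"grip":0}])

```text
clock: 14.55
tcp_pos: [0.5042, 0.0542, 0.1688]
orientation: [0.004, 0.999, 0.05, 0.002]
wrist_force: [3.4, -11.3, -0.2]
finger_gap: 0.0001
grip_force: 4.3
```

```bash
python3 -c "
from h import *
p,R=status(); v=C.T@(p[:2]-O)-AX; print(np.degrees(np.arctan2(v[1],v[0])),np.hypot(*v))
arc(-272,-416,12)"
```

```text
t 14.55 clamp xy [ 0.  42.5] z 168.8 toolx deg 5.71 F [  3.4 -11.3  -0.2] gap 0.00011304091826851701
91.82428543110464 43.31224884104026
t 14.55 clamp xy [ 0.  42.5] z 168.8 toolx deg 5.71 F [  3.4 -11.3  -0.2] gap 0.00011304091826851701
-284 [2, -12, 1]
-296 [5, -20, 1]
-308 [9, -28, 1]
-320 [16, -34, 1]
-332 [23, -39, 1]
-344 [31, -43, 1]
-356 [40, -44, 1]
-368 [49, -44, 1]
-380 [58, -42, 1]
-392 [66, -38, 1]
-404 [73, -32, 1]
-416 [79, -26, 1]
```

Emit:
apply_moves(rows=[{"xyz":[0,0,0],"turn":[0,0,0],"grip":0},{"xyz":[0,0,0],"turn":[0,0,0],"grip":0}])

```text
clock: 14.72
tcp_pos: [0.5026, 0.0557, 0.1683]
orientation: [0.003, 0.999, 0.051, 0.001]
wrist_force: [0.7, -4.5, 2.9]
finger_gap: -0.0
grip_force: 2.4
```

```bash
python3 -c "
from h import *
p,R=status(); v=C.T@(p[:2]-O)-AX; print(np.degrees(np.arctan2(v[1],v[0])),np.hypot(*v))
d=grab('top'); W=world(d)
a=cv2.resize(d['color'][135:235,195:330],None,fx=4,fy=4,interpolation=cv2.INTER_CUBIC)
e=grab('side'); u=[proj(e,[*(C@AX+O)/1000,h]) for h in(.07,.2)]; print(u)
x,y=map(int,u[1]); b=cv2.resize(e['color'][max(0,y-40):y+60,max(0,x-65):x+70],None,fx=4,fy=4,interpolation=cv2.INTER_CUBIC)
h=min(a.shape[0],b.shape[0]);w=400
cv2.imwrite('pics/t5.png',np.hstack([a[:h,:w],b[:h,:w]]))
"
```

```text
t 14.72 clamp xy [ 1.7 44. ] z 168.3 toolx deg 5.83 F [ 0.7 -4.5  2.9] gap -4.101265241076543e-05
89.67710801274204 44.76403535492901
[array([268.35059242, 192.83817215]), array([268.51355082, 161.37155111])]
```

View pics/t5.png

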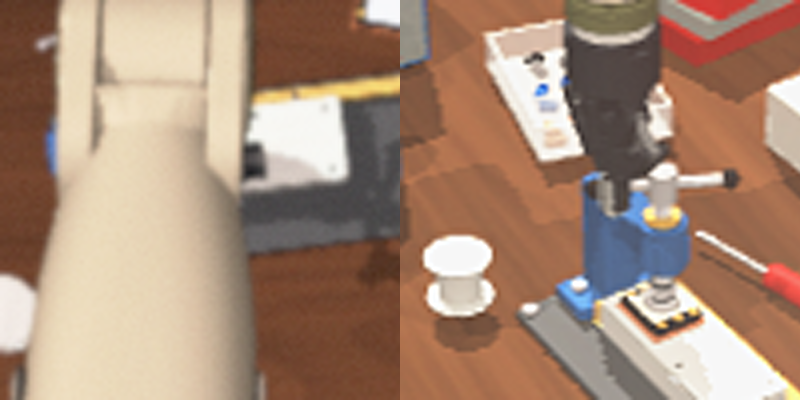

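After holding, the force settled to 4.5 N, which is plain friction, so the earlier peak was dynamic. The side view shows the finger pushing the bar (ball at (730,178)), with the pad just above the module at (662,300). I'll continue a bit slower.

```bash
python3 -c "
from h import *
arc(-270,-390,12)"
```

```text
t 14.82 clamp xy [ 1.8 43.9] z 168.2 toolx deg 5.81 F [-0.9 -6.1  3.5] gap -0.0002594502649986756
-280 [2, -7, 0]
-290 [4, -14, 0]
-300 [7, -21, 0]
-310 [12, -27, 0]
-320 [17, -33, 0]
-330 [23, -37, 0]
-340 [30, -40, 0]
-350 [37, -42, 0]
-360 [45, -43, 0]
-370 [52, -42, 0]
-380 [59, -40, 0]
-390 [66, -37, 0]
```

Emit:
apply_moves(rows=[{"xyz":[2,-7,0],"turn":[0,0,0],"grip":0},{"xyz":[4,-14,0],"turn":[0,0,0],"grip":0},{"xyz":[7,-21,0],"turn":[0,0,0],"grip":0},{"xyz":[12,-27,0],"turn":[0,0,0],"grip":0},{"xyz":[17,-33,0],"turn":[0,0,0],"grip":0},{"xyz":[23,-37,0],"turn":[0,0,0],"grip":0},{"xyz":[30,-40,0],"turn":[0,0,0],"grip":0},{"xyz":[37,-42,0],"turn":[0,0,0],"grip":0},{"xyz":[45,-43,0],"turn":[0,0,0],"grip":0},{"xyz":[52,-42,0],"turn":[0,0,0],"grip":0},{"xyz":[59,-40,0],"turn":[0,0,0],"grip":0},{"xyz":[66,-37,0],"turn":[0,0,0],"grip":0}])

```text
clock: 15.82
tcp_pos: [0.5554, 0.1003, 0.1649]
orientation: [0.001, 0.999, 0.051, -0.009]
wrist_force: [-22.1, -1.5, 4.5]
finger_gap: 0.0001
grip_force: 9.1
```

```bash
python3 -c "
from h import *
p,R=status(); v=C.T@(p[:2]-O)-AX; print(np.degrees(np.arctan2(v[1],v[0])),np.hypot(*v))
arc(-390,-480,12)"
```

```text
t 15.82 clamp xy [ 40.7 -13.1] z 164.9 toolx deg 5.85 F [-22.1  -1.5   4.5] gap 0.00013412751699682886
-17.45872490672971 41.15356387403294
t 15.82 clamp xy [ 40.7 -13.1] z 164.9 toolx deg 5.85 F [-22.1  -1.5   4.5] gap 0.00013412751699682886
-398 [14, 5, -3]
-405 [18, 9, -3]
-412 [22, 13, -4]
-420 [25, 18, -4]
-428 [27, 23, -4]
-435 [29, 28, -4]
-442 [30, 34, -4]
-450 [31, 39, -4]
-458 [30, 45, -4]
-465 [29, 50, -4]
-472 [27, 56, -4]
-480 [25, 61, -4]
```

Emit:
apply_moves(rows=[{"xyz":[0,0,0],"turn":[0,0,0],"grip":0},{"xyz":[0,0,0],"turn":[0,0,0],"grip":0},{"xyz":[0,0,0],"turn":[0,0,0],"grip":0}])

```text
clock: 16.07
tcp_pos: [0.5574, 0.101, 0.165]
orientation: [0.0, 0.999, 0.051, -0.007]
wrist_force: [-13.7, -0.3, 0.6]
finger_gap: -0.0001
grip_force: 5.7
```

```bash
python3 -c "
from h import *
p,R=status(); v=C.T@(p[:2]-O)-AX; print(np.degrees(np.arctan2(v[1],v[0])),np.hypot(*v), env.get_state()['ft_torque'])
d=grab('top'); W=world(d)
a=cv2.resize(d['color'][140:240,195:295],None,fx=4,fy=4,interpolation=cv2.INTER_CUBIC)
e=grab('side'); x,y=268,161; b=cv2.resize(e['color'][y-40:y+60,x-50:x+50],None,fx=4,fy=4,interpolation=cv2.INTER_CUBIC)
cv2.imwrite('pics/t6.png',np.hstack([a,b]))
"
```

```text
t 16.07 clamp xy [ 41.1 -15.1] z 165.0 toolx deg 5.88 F [-13.7  -0.3   0.6] gap -0.00010905593394484433
-19.851507243391634 42.24933727182262 [ 0.06288002  2.69815296 -0.1989324 ]
```

View pics/t6.png

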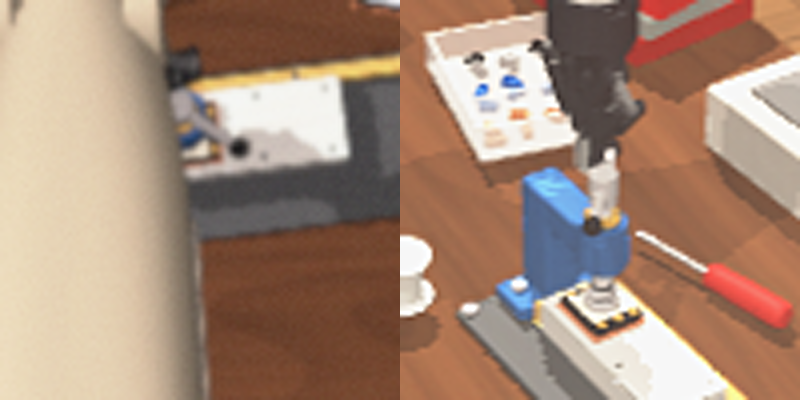

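Run:
```python
from h import *
d0=dict(np.load("top0.npz")); W0=world(d0)
u,v=np.round(proj(d0,[*(C@AX+O)/1000,.211])).astype(int); print("head0 z",np.median(W0[v-1:v+2,u-1:u+2,2]))
d=grab("top"); W=world(d); 
def ballz(W,d,u,v):
    m=(d["color"][v-3:v+4,u-3:u+4].max(-1)<70); P=W[v-3:v+4,u-3:u+4][m]; P=P[P[:,2]>.1]; print("ball",len(P),P.mean(0).round(4),"ztop",np.percentile(P[:,2],90).round(4))
    return P.mean(0)
ballz(W0,d0,249,180)
b=ballz(W,d,255,177)
for w in (b[:2]*1000, ray(d,254.6,176.4,b[2]-.004)[:2]*1000):
    q=C.T@(w-O)-AX; print("clamp",q,np.hypot(*q),np.degrees(np.arctan2(q[1],q[0])))
for dd,WW in((d0,W0),(d,W)):  # fixed refs: arm top & sink top
    for n,(x,y,h) in {"sinktop":(-110,10,.042),"arm":(0,0,.133)}.items():
        if n=="sinktop" and dd is d0: x,y=-190,25
        u,v=np.round(proj(dd,[*(C@(AX+np.array([x,y]))+O)/1000,h])).astype(int); print(n,np.median(WW[v-1:v+2,u-1:u+2,2]).round(4))
e=grab("side");We=world(e); z=We[100:170,240:300]; c=e["color"][100:170,240:300]
m=(np.hypot(*np.moveaxis(z[...,:2]*1000-(C@AX+O),-1,0))<14)&(z[...,2]>.15); print("side head z max",np.sort(z[m][:,2])[-12:].round(3))
```

```text
head0 z 0.2045525222756652
ball 21 [0.4887 0.0277 0.2586] ztop 0.1989
ball 10 [0.5133 0.0137 0.1844] ztop 0.1875
clamp [-42.59546549  38.40931783] 57.355465092141 137.95828730450287
clamp [-43.92190068  37.62813026] 57.83605749045219 139.41315681516505
sinktop 0.0402
arm 0.1974
sinktop 0.0415
arm 0.1926
side head z max [0.411 0.413 0.413 0.413 0.415 0.415 0.416 0.417 0.417 0.417 0.418 0.419]
```

The bar has turned about 9.05 rad, yet resistance is clearly up (13.7 N held, against 4.5 N free). The initial hub height also reads about 6 mm low, so the handle didn't start at 0. I'll back off without turning further and measure with a clear view.

Emit:
apply_moves(rows=[{"xyz":[-12,0,0],"turn":[0,0,0],"grip":0},{"xyz":[-24,-3,0],"turn":[0,0,0],"grip":0},{"xyz":[-32,-5,0],"turn":[0,0,0],"grip":0},{"xyz":[-34,-5,-15],"turn":[0,0,0],"grip":0},{"xyz":[-34,-5,-45],"turn":[0,0,0],"grip":0},{"xyz":[-34,-5,-75],"turn":[0,0,0],"grip":0},{"xyz":[-34,-5,-95],"turn":[0,0,0],"grip":0},{"xyz":[-55,20,-100],"turn":[0,0,0],"grip":0},{"xyz":[-75,50,-100],"turn":[0,0,0],"grip":0},{"xyz":[-95,80,-100],"turn":[0,0,0],"grip":0},{"xyz":[-115,110,-100],"turn":[0,0,0],"grip":0},{"xyz":[-135,140,-100],"turn":[0,0,0],"grip":0}])

```text
clock: 17.27
tcp_pos: [0.4434, -0.0527, 0.2675]
orientation: [0.001, 0.999, 0.052, 0.0]
wrist_force: [0.7, -0.9, -0.2]
finger_gap: -0.0001
grip_force: 0.0
```

Emit:
apply_moves(rows=[{"xyz":[-10,40,0],"turn":[0,0,0],"grip":0},{"xyz":[-20,80,0],"turn":[0,0,0],"grip":0},{"xyz":[-30,115,0],"turn":[0,0,0],"grip":0},{"xyz":[-30,140,0],"turn":[0,0,0],"grip":0},{"xyz":[-30,150,0],"turn":[0,0,0],"grip":0}])

```text
clock: 17.68
tcp_pos: [0.4297, -0.2072, 0.2674]
orientation: [0.001, 0.999, 0.049, 0.0]
wrist_force: [1.4, -0.1, -0.2]
finger_gap: 0.0002
grip_force: 0.0
```

Run:
```python
from h import *
status()
d0=dict(np.load("top0.npz")); d=grab("top"); e0=dict(np.load("side0.npz")); e=grab("side")
ax=C@AX+O
for n,dd in(("before",d0),("after",d)):
    W=world(dd); roi=np.zeros(W.shape[:2],bool); roi[130:215,200:275]=1
    r=np.hypot(W[...,0]*1000-ax[0],W[...,1]*1000-ax[1]); 
    h=W[roi&(r<11)&(W[...,2]>.12)][:,2]
    bar=W[roi&(r>16)&(r<66)&(W[...,2]>.155)]
    print(n,"head",len(h),np.percentile(h,[30,50,70,90]).round(4),"bar",len(bar),np.percentile(bar[:,2],[30,50,70,90]).round(4))
    q=(bar[:,:2]*1000-O)@C-AX; 
    q2=q-q.mean(0)*0; w,v=np.linalg.eigh(q2.T@q2); print(" bar angle mod180",np.degrees(np.arctan2(v[1,1],v[0,1])))
    for k in(40,20): print(" armtop", np.median(W[roi&(abs(W[...,2]-.133)<.006)][:,2]).round(4)) if k==40 else None
a=cv2.resize(d['color'][140:215,195:295],None,fx=4,fy=5.3,interpolation=cv2.INTER_CUBIC)[:396]
b=cv2.resize(e['color'][125:224,218:318],None,fx=4,fy=4,interpolation=cv2.INTER_CUBIC)
cv2.imwrite('pics/t7.png',np.hstack([a,b[:a.shape[0]]]))
np.savez("top7.npz",**{k:np.array(v) for k,v in d.items()});np.savez("side7.npz",**{k:np.array(v) for k,v in e.items()})
```

```text
t 17.68 clamp xy [-252.5  143.2] z 267.4 toolx deg 5.65 F [ 1.4 -0.1 -0.2] gap 0.0002301475963635053
before head 47 [0.201  0.2033 0.2047 0.207 ] bar 117 [0.1925 0.1943 0.1962 0.1982]
 bar angle mod180 116.78262629663236
 armtop 0.1327
after head 44 [0.1889 0.191  0.1917 0.1937] bar 119 [0.1792 0.1807 0.1825 0.185 ]
 bar angle mod180 142.3367157519618
 armtop 0.1327
```

View pics/t7.png

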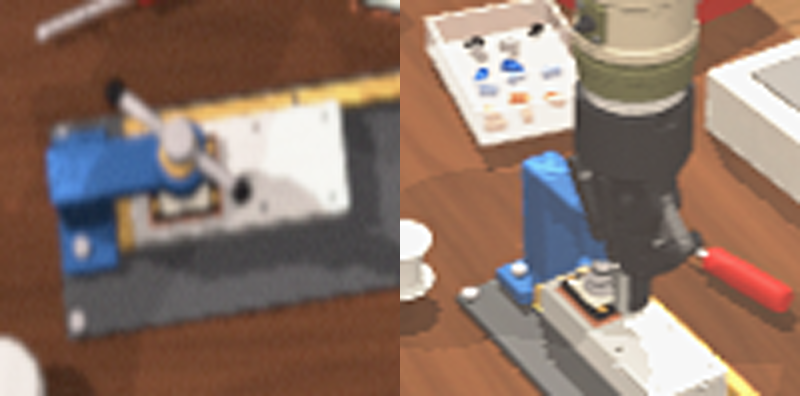

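Top view: the bar has stayed at 142° (mod 180), about 9.0 rad turned in total, and the sink is still flush. The side view is blocked by the gripper. I'll move clear and average the depth for the hub height.

Emit:
apply_moves(rows=[{"xyz":[-15,35,-5],"turn":[0,0,0],"grip":0},{"xyz":[-30,70,-10],"turn":[0,0,0],"grip":0},{"xyz":[-40,105,-10],"turn":[0,0,0],"grip":0},{"xyz":[-50,140,-10],"turn":[0,0,0],"grip":0},{"xyz":[-55,165,-10],"turn":[0,0,0],"grip":0},{"xyz":[-60,180,-10],"turn":[0,0,0],"grip":0},{"xyz":[-60,180,-10],"turn":[0,0,0],"grip":0}])

```text
clock: 18.37
tcp_pos: [0.3892, -0.3902, 0.2767]
orientation: [-0.0, 0.999, 0.051, -0.0]
wrist_force: [0.4, -0.0, -0.3]
finger_gap: 0.0001
grip_force: 0.0
```

Run:
```python
from h import *
T_=[grab("top") for _ in range(8)]; S_=[grab("side") for _ in range(8)]
ax=C@AX+O
for n,L in(("top0",[dict(np.load("top0.npz"))]),("top",T_),("side0",[dict(np.load("side0.npz"))]),("side",S_)):
    d=dict(L[0]); zs=np.stack([l["z_map"] for l in L]); d["z_map"]=np.median(zs,0); W=world(d)
    print(n,"noise",np.median(zs.std(0)).round(5))
    def at(x,y,h,k=1):
        u,v=np.round(proj(d,[*(C@(AX+np.array([x,y]))+O)/1000,h])).astype(int); return W[v-k:v+k+1,u-k:u+k+1]
    for nm,p in {"head":(0,0,.195),"arm40":(40,0,.133),"arm70":(70,0,.133),"sink":(-100,0,.042),"bed":(-210,40,.01)}.items():
        A=at(*p); print(" ",nm,A[...,2].round(4).tolist() if nm=="head" else np.median(A[...,2]).round(4), end=" ")
    print()
cv2.imwrite('pics/t8.png',cv2.resize(np.mean([s["color"] for s in S_],0).astype(np.uint8)[125:225,218:318],None,fx=5.9,fy=5.9,interpolation=cv2.INTER_CUBIC))
```

```text
top0 noise 0.0
  head [[0.2046, 0.1998, 0.1985], [0.2014, 0.2049, 0.2081], [0.2087, 0.2066, 0.2033]]   arm40 0.1327   arm70 0.1343   sink 0.0503   bed 0.039 
top noise 0.00317
  head [[0.1889, 0.1915, 0.1903], [0.1906, 0.1912, 0.1891], [0.1897, 0.1893, 0.192]]   arm40 0.1329   arm70 0.1327   sink 0.042   bed 0.0092 
side0 noise 0.0
  head [[0.2015, 0.202, 0.2002], [0.2013, 0.1993, 0.2006], [0.1984, 0.1969, 0.1975]]   arm40 0.6847   arm70 0.6922   sink 0.0527   bed 0.0288 
side noise 0.00309
  head [[0.1899, 0.1889, 0.1908], [0.1885, 0.1905, 0.1909], [0.1908, 0.19, 0.1911]]   arm40 0.1332   arm70 0.1333   sink 0.3523   bed 0.287
```

View pics/t8.png

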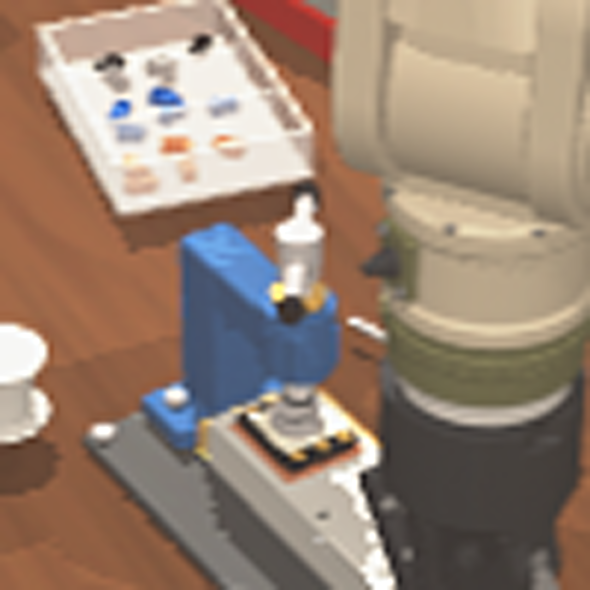

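The averaged head top is at 190.5 mm (the fixed arm reads 133 mm, as specified). That gives a handle joint of about 12.8 rad, or 2.5–3.1 rad past touch, roughly 100–130 N and inside the firm range. The side view shows the pad seated on the module at (298,415), and the gripper is clear of everything, so I'm handing in.

```bash
python3 -c "
from h import *
print(ticket.hand_in())"
```

```text
the job is handed in; nothing more can be done
None
```

The job is handed in (no verdict came back): the sink sits flush against the rail and end stop, and the screw is an estimated 2.5–3.1 rad past first touch (about 100–130 N by hub height; force not measured directly), more than the advised 2.1 but under the 3.5 limit.

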